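# Close the slotted port cover under its wing nut

### The arm

A 6-joint arm with a two-finger parallel gripper is mounted at the origin on the work surface. World frame = base frame: x ahead of the robot, y to its left, z up, the work surface at z = 0. Lengths are in m, angles in rad, forces in N, time in s.
With the tool pointing down it reaches from about 0.425 to 0.95 m from the base axis. Payload 3.5 kg.
Tool frame: the origin (TCP) lies on the centre line of the jaws, within the pads' length; the fingertips stand 14 mm ahead of it and the grasp point (between the pads) lies 5 mm behind it (tips_ahead is the distance from the TCP to the fingertips, in m); y points along the fingers, z is the direction in which the jaws open and shut, and the axes are right-handed (so a half turn about y gives the same grasp; the last joint's range is limited). The gripper opens to 85 mm and grips with 20 to 120 N. Pads are 22 mm wide; open, the fingers measure 114 mm over their backs; the gripper's body (76 mm by 85 mm) begins 54 mm behind the grasp point. The pads swing forward as they close: fully open they stand 13 mm farther back than shut.
Start: joints at [-1.332, 0.286, 1.577, -0, 1.279, -0.15], TCP at [0.256, -0.625, 0.245] pointing down, gripper open.
Joint ranges: [-2.77, 2.77], [-0.9, 2.22], [0.21, 2.48], [-1.53, 4.67], [0.24, 2.81], [-2.84, 2.84]. Speed limits (rad/s): [2.79, 2.79, 3.14, 3.14, 3.14, 3.14].

### API

Orientations are given as a unit quaternion [x, y, z, w].
In Python, from plant import get_state, read_camera, sign_off, tips_ahead gives the robot as it stands.
- The arm moves only by the tool send_rows, never from a script. Its argument "plan" is a list of rows, each a list of 2 entries, a list of its own where there are three numbers: the shift along the tool's x, y, z in units of 12 cm (1.0 is 12 cm), then the turn, a rotation vector about the tool's x, y, z in units of 360 degrees (1.0 is 360 degrees). In form: [[[tx, ty, tz], [rx, ry, rz]], ...]. A call has 1 to 12 rows; each row shifts and turns the commanded pose from where the row before left it, along the tool's axes as they then stand; what a row does not reach is not made up. A row lasts 1/10 s, in which the tool goes at most 50 mm and 8.59 degrees, less where a joint would pass 70% of its speed; a pose out of reach is approached as far as the arm can. A call with a number of a shift or a turn outside -1 to 1 is refused whole. A call with a gripper value outside its range is refused whole. "gripper" is the closure, from 0 (fully open) to 1 (shut), set as the call begins (left out, the last holds). The fingers move at their own pace and stop on an object; "grip_force" is the grip in N (left out, the last holds). Time passes only in rows, so rows that do not move let the fingers close. It gives the time, the measured TCP pose, the force and the opening at its end, in the units of the state.
- get_state(): the state, without advancing time (a new reading comes with each control period).
- read_camera(name): name is "scene" or "top"; returns a dict with "img" (420x560x3 uint8, blue, green, red), "fx", "fy", "cx", "cy" (pixels), "world_from_camera" (4x4, takes a point from camera to world coordinates). Camera axes: x right, y down, z forward; pixel columns grow to the right and rows downward; lengths in m; the calibration is good to about 2 mm. A picture is of the moment at which its call begins. There is no depth.
- sign_off(): hands the job in, once; it reports no verdict.
The state is a dict: "time": time; "qpos": joint angles; "dq": joint speeds; "joint_efforts": joint torques, N m; "eef_pos": TCP position; "tcp_rot": TCP orientation; "contact_force": force on the tool from outside, world axes, zero at the start; "wrist_torque": the same for the moment, N m; "opening": opening from 0.0 (shut) to 1.0 (fully open).
Only numpy, scipy, OpenCV 4.12 (cv2) and the standard library are available. Lean on these libraries where they do the work, as an engineer would, in place of code of your own. Each camera call takes 0.05 s, during which the arm holds its last target. There are 200 camera calls.

### The job

Close the port on the machine: push the loose slotted cover along the housing between its guide rails and under the raised wing nut, until it lies flat and square and the stud is at the blind end of its slot. Then spin the wing nut clockwise, down onto the cover, until it is snug and clamps the cover. Leave everything else where it is.

Things in the scene. Friction and masses are not known exactly. Their poses are not given: they have to be found in the camera images.
- housing: grey block 380 x 270 mm, 40 mm high, fixed on the table, flat top; spans local x -190 to 190, y -170 to 100 mm. Origin on its underside, z up; local +x is the way the cover slides home. At local x 100, y 0 a stud stands in an 80 x 80 mm dark opening crossed by a flush bar. Place and yaw vary
- stud_foot (a point): foot of the upright steel stud (16 mm diameter, 58 mm tall), on its axis, at the height of the housing's top; axes as the housing's
- rail_mouth (a point): middle of the mouth of the two steel guide rails, 60 mm before the stud, on the housing's top; axes as the housing's. The rails are 6 mm high, 124 mm apart inside from 10 mm before the stud to 75 mm past it; from there back to the mouth they flare out at 20 degrees to 160 mm to help the cover in; a cover pushed in well off centre jams
- cover: loose flat aluminium cover, 120 mm wide, 8 mm thick, 140 mm long (local x -75 to 65), about 0.35 kg, on the housing's top before the rails. A 24 mm wide slot, open at the front (+x), ends 8.5 mm behind the origin; front corners rounded. Origin on the underside where the stud's axis belongs: fully home it lies on stud_foot, axes along the housing's (x to x)
- lip_top (a point): middle of the top of the upright lip along the cover's whole rear edge, the place to push: 120 mm wide, 8 mm thick (cover's local x -75 to -67), its top 36 mm over the cover's underside. Axes as the cover's
- wing_nut (a joint): turn in rad of a brass wing nut that stays on the stud. Clockwise from above the value grows and it screws down, 8 mm per turn; it stays where left, turning takes 0.05 N m. At 0 the underside is 14 mm over the top of a cover that is home, it meets the cover at 11.0, then tightens; the thread ends firmly at 11.8. Starts between 1 and 6
- nut_underside (a point): centre of the nut's underside, on the stud's axis. A disc of 48 mm diameter, 5 mm thick, bears on the cover; over it a hub of 26 mm diameter up to 26 mm. z up, x along the wings (turns with the nut)
- nut_wing (a point): on one of the two opposite wings, 46 mm from the stud's axis, 20 mm over the nut's underside. The wings are 8 mm thick, reach 48 mm from the axis (96 mm overall) and stand 8 to 28 mm over the nut's underside, 20 to 32 mm at the ends
- coupling: small aluminium shaft coupling, diameter 34 mm, 38 mm tall, standing on the housing's bare strip beyond the right-hand rail (local -y side); bystander; origin under its centre
- bearing: steel bearing ring, 42 mm across, 14 mm tall, lying on the same strip of the housing; bystander; origin under its centre
- stop_box: yellow and grey stop-button box, 75 x 75 mm, 110 mm tall, on the table's left; bystander; origin under its centre
- start_box: black and white push-button box, 75 x 75 mm, 100 mm tall, on the table's right; bystander; origin under its centre
- camera: black cylindrical inspection camera on a foot, 100 mm long, 87 mm tall, on the table's left; bystander; origin under its foot
- wrench: steel wrench, 170 mm long, on the table's right; bystander
- blank_lid: round aluminium disc, 100 mm across, 10 mm thick, without slot or lip, on the table's right; a bystander, not the cover; origin under its centre
- screwdriver: screwdriver, 200 mm long, on the table's left; bystander
Mind the look-alikes: they are no part of the job. There is more than one size of the cover; the job needs the smaller.

How it is judged:
By the outcome, as a careful person would: the job done as asked, in the order asked, and still so for the second after the job is handed in, with the robot touching nothing.
It also fails if it takes over 61 s, if anything falls off the work surface, if the arm or the gripper's body presses on something with over 40 N, if the wrist force passes 120 N, or if a joint passes its speed limit or range.

## Working session

There is one attempt and no reset: what is moved stays moved. The work goes in short steps, Python scripts to look and compute and a tool call to move; the robot and the scene stay as the last step left them, time stands still between calls to the robot, and variables do not carry over. Pictures are saved under pics/ and viewed, about 8 in all and at most 12, crops included, and the job is handed in when it is done.

Besides the shell and the picture viewer there is one more tool, called by a JSON object that holds its "method" and its "body", one argument or row to a line. send_rows: Moves the arm, as the interface text tells. Its arguments: {"type":"object","properties":{"plan":{"type":"array"},"gripper":{"type":"number"},"grip_force":{"type":"number"}},"required":["plan"]}

```bash
mkdir -p pics; ls; python3 - <<'E'
from plant import *
import cv2,numpy as np
print(get_state(),tips_ahead)
for n in("scene","top"):
    c=read_camera(n);cv2.imwrite(f"pics/{n}0.png",c["img"])
    print(n,c["fx"],c["fy"],c["cx"],c["cy"],np.round(c["world_from_camera"],4).tolist())
E
```

```text
pics
{'time': 0.0, 'qpos': array([-1.33196729e+00,  2.87203097e-01,  1.57818984e+00, -5.72829477e-06,
        1.27859364e+00, -1.49990575e-01]), 'dq': array([-0.00162381, -0.00101604,  0.00112129,  0.0008001 ,  0.00137276,
        0.00259679]), 'joint_efforts': array([ 7.83209234e-04, -4.05972326e+01, -2.92629361e+01, -6.27047666e-05,
        5.78678344e-03, -8.12426691e-06]), 'eef_pos': array([ 0.2557718 , -0.62398555,  0.24391523]), 'tcp_rot': array([-0.13664418,  0.69463105, -0.69294013,  0.13656514]), 'contact_force': array([0.44348751, 0.3299882 , 0.25573994]), 'wrist_torque': array([-0.01823775, -0.04085256, -0.02589183]), 'opening': 0.9993166512103282} 0.014
scene 385.71536621885 385.71536621885 272.7778307946592 206.86648063640092 [[-0.4181, 0.7921, -0.4447, 0.9558], [0.9083, 0.3592, -0.2141, 0.2231], [-0.0099, -0.4935, -0.8697, 0.9619], [0.0, 0.0, 0.0, 1.0]]
top 523.6047609177452 523.6047609177452 278.51053333634104 206.27591491092147 [[-0.0115, -0.9833, 0.1817, 0.2171], [-0.9999, 0.0093, -0.0131, 0.0093], [0.0112, -0.1818, -0.9833, 1.5919], [0.0, 0.0, 0.0, 1.0]]
```

View pics/scene0.png

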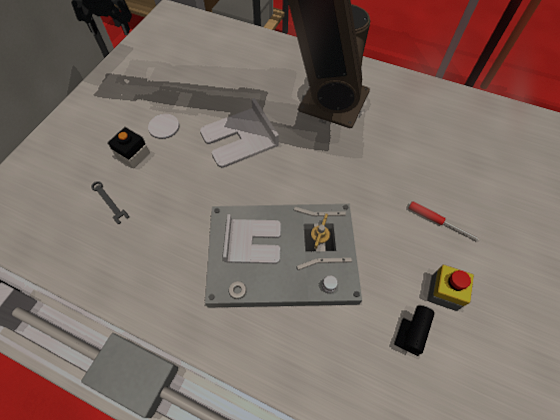

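View pics/top0.png

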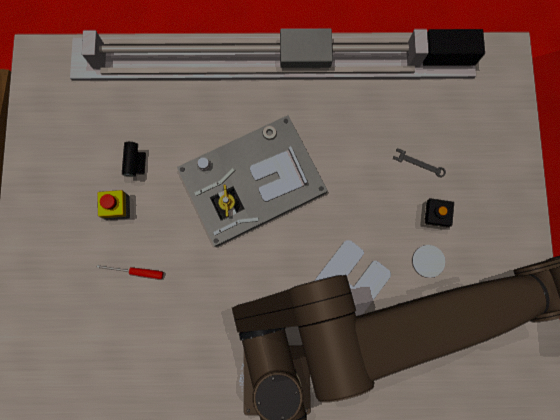

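Scene view: housing (210-358, 205-303), with the cover at about (253,242) and the nut at (320,235). Top view: nut (227,202), cover (278,175). The larger look-alike cover lies on the table by the base. Next I'll enlarge both.

```bash
python3 - <<'E'
import cv2
a=cv2.imread("pics/top0.png")[110:250,170:335];cv2.imwrite("pics/topc.png",cv2.resize(a,None,fx=4.2424,fy=4.2424,interpolation=cv2.INTER_CUBIC))
a=cv2.imread("pics/scene0.png")[198:310,200:365];cv2.imwrite("pics/scenec.png",cv2.resize(a,None,fx=4.8,fy=4.8,interpolation=cv2.INTER_CUBIC))
E
```

```text
(no output)
```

View pics/topc.png

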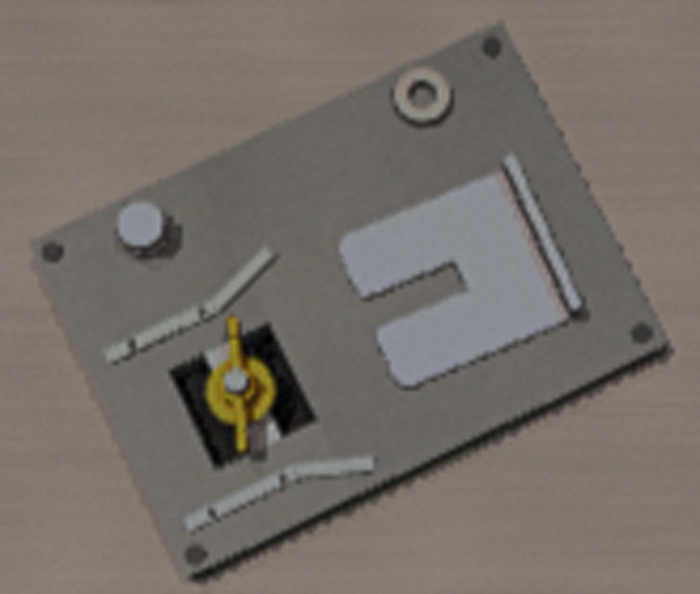

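View pics/scenec.png

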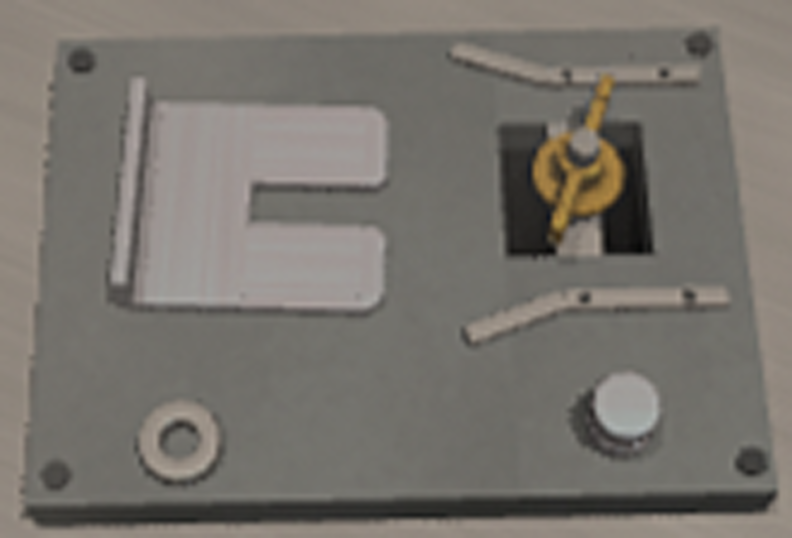

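```bash
cat > h.py <<'E'
import numpy as np
from scipy.optimize import least_squares
S={"top":(523.605,278.51,206.276,[[-0.0115,-0.9833,0.1817,0.2171],[-0.9999,0.0093,-0.0131,0.0093],[0.0112,-0.1818,-0.9833,1.5919]]),
"scene":(385.715,272.778,206.866,[[-0.4181,0.7921,-0.4447,0.9558],[0.9083,0.3592,-0.2141,0.2231],[-0.0099,-0.4935,-0.8697,0.9619]])}
def proj(n,P):
    f,cx,cy,T=S[n];T=np.array(T);q=(np.atleast_2d(P)-T[:,3])@T[:,:3]
    return np.c_[cx+f*q[:,0]/q[:,2],cy+f*q[:,1]/q[:,2]]
def loc(p,L): # p x,y,z,yaw
    c,s=np.cos(p[3]),np.sin(p[3]);L=np.atleast_2d(L)
    return np.c_[p[0]+c*L[:,0]-s*L[:,1],p[1]+s*L[:,0]+c*L[:,1],p[2]+L[:,2]]
def fit(L,top,scene,x0,free=(0,1,2,3)):
    L=np.array(L)/1000;free=list(free)
    def r(v):
        p=np.array(x0,float);p[free]=v;P=loc(p,L);return np.r_[(proj("top",P)-top).ravel(),(proj("scene",P)-scene).ravel()]
    o=least_squares(r,np.array(x0,float)[free],loss="soft_l1");p=np.array(x0,float);p[free]=o.x
    return p,np.round(o.fun if 0 else r(o.x),1)
tc=lambda a:np.array(a)/4.2424+[170,110]
sc=lambda a:np.array(a)/4.8+[200,198]
E
python3 - <<'E'
from h import *
x0=[.55,.1,.04,2.7]
np.set_printoptions(precision=4,suppress=True)
h,r=fit([(-190,-170,0),(190,-170,0),(190,100,0),(-190,100,0)],tc([(505,22),(32,240),(190,575),(668,348)]),sc([(28,505),(775,493),(718,28),(58,40)]),x0)
print("housing top",h,r)
c,r=fit([(-8.5,-12,8),(-8.5,12,8),(65,-36,8),(65,36,8),(-71,-60,36),(-71,60,36)],tc([(453,263),(467,290),(352,270),(388,358),(511,157),(576,306)]),sc([(250,220),(250,183),(385,268),(387,147),(120,283),(138,80)]),x0)
print("cover",c,r)
s=loc(h,[.1,0,0]);print("stud",s)
st,r=fit([(0,0,0)],tc([(236,380)]),sc([(583,143)]),[s[0,0],s[0,1],.098,0],(0,1,2));print("studtop",st,r)
for nm,a,b in(("w1",(233,318),(607,80)),("w2",(240,450),(556,240))):
    w,r=fit([(0,0,0)],tc([a]),sc([b]),[s[0,0],s[0,1],.09,0],(0,1,2));print(nm,w,r)
ih=np.linalg.inv
d=loc([0,0,0,-h[3]],[c[:3]-s[0]]);print("cover rel stud local",d,np.degrees(c[3]-h[3]))
E
```

```text
housing top [0.5581 0.0543 0.0338 2.0135] [-1.   0.4 -0.8  0.4 -1.1  0.5 -0.3 -0.5 -1.4 -0.4 -0.5 -0.1 -0.7  0.4
 -0.2 -0.1]
cover [ 0.5965 -0.0038  0.0352  1.972 ] [-0.1 -0.4 -0.3  0.2 -1.6  0.2 -0.7  0.8 -1.1  0.1 -0.2  0.5 -0.7  0.6
 -0.2 -0.1 -0.7 -0.2 -0.6 -0.2 -0.6  0.  -0.1 -0.3]
stud [[0.5153 0.1446 0.0338]]
studtop [0.5154 0.1446 0.0915 0.    ] [-0.4  0.1 -0.4 -0. ]
w1 [0.5346 0.1502 0.1977 0.    ] [-5.2  0.3 -1.5 -0.1]
w2 [ 0.4957  0.1444 -0.0778  0.    ] [ 3.3 -0.3  1.9  0.1]
cover rel stud local [[-0.1689 -0.0097  0.0014]] -2.3800449655988833
```

```bash
cat >> h.py <<'E'
from scipy.spatial.transform import Rotation as Ro
def rot(yaw): # tool y down, z along yaw
    z=np.array([np.cos(yaw),np.sin(yaw),0]);y=np.array([0,0,-1.]);return Ro.from_matrix(np.c_[np.cross(y,z),y,z])
def to(pos,yaw):
    from plant import get_state
    s=get_state();R=Ro.from_quat(s["tcp_rot"])
    d=R.inv().apply(np.array(pos)-s["eef_pos"])/.12; rv=(R.inv()*rot(yaw)).as_rotvec()/(2*np.pi)
    np.set_printoptions(precision=4,suppress=True)
    print("t",s["time"],"pos",s["eef_pos"],"q",s["qpos"],"F",s["contact_force"],"T",s["wrist_torque"],"op",s["opening"])
    z=R.as_matrix()[:,2];print("yawz",np.arctan2(z[1],z[0]),"shift units",d,"turn",rv,"rows>=",np.abs(d).max()/.41,np.abs(rv).max()/.0238)
E
python3 - <<'E'
from h import *
s=[.515,.1446,.0338]
for nm,a,b in(("w1",(233,318),(556,240)),("w2",(240,450),(607,80))):
    w,r=fit([(0,0,0)],tc([a]),sc([b]),[s[0],s[1],.09,0],(0,1,2));print(nm,w,r)
c=[.5965,-.0038,.04,1.972]
l=loc(c,[-.071,0,0])[0];print(l)
for y in(1.972,1.972-np.pi): to([l[0],l[1],.15],y)
E
```

```text
w1 [0.56362315 0.14981765 0.07090818 0.        ] [-0.7  0.2 -0.6 -0.1]
w2 [0.46859617 0.14199867 0.08000102 0.        ] [-0.2  0.1 -0.2 -0. ]
[ 0.6242274 -0.069162   0.04     ]
t 0.1 pos [ 0.2558 -0.624   0.244 ] q [-1.332   0.2871  1.5781 -0.      1.2786 -0.15  ] F [0.2772 0.3073 0.3639] T [ 0.0177 -0.0004 -0.0306] op 0.9987059074054954
yawz -1.1819389601231334 shift units [-4.594   0.7919 -3.113 ] turn [0.0001 0.498  0.0005] rows>= 11.204889586790177 20.925826514625278
t 0.1 pos [ 0.2558 -0.624   0.244 ] q [-1.332   0.2871  1.5781 -0.      1.2786 -0.15  ] F [0.2772 0.3073 0.3639] T [ 0.0177 -0.0004 -0.0306] op 0.9987059074054954
yawz -1.1819389601231334 shift units [-4.594   0.7919 -3.113 ] turn [ 0.0003 -0.002  -0.0001] rows>= 11.204889586790177 0.0825643097001502
```

{"method": "send_rows", "body": {
  "plan": [
    [[-0.33, 0, -0.225], [0, 0, 0]],
    [[-0.33, 0, -0.225], [0, 0, 0]],
    [[-0.33, 0, -0.225], [0, 0, 0]],
    [[-0.33, 0, -0.225], [0, 0, 0]],
    [[-0.33, 0, -0.225], [0, 0, 0]],
    [[-0.33, 0, -0.225], [0, 0, 0]],
    [[-0.33, 0, -0.225], [0, 0, 0]],
    [[-0.33, 0, -0.225], [0, 0, 0]],
    [[-0.33, 0, -0.225], [0, 0, 0]],
    [[-0.33, 0, -0.225], [0, 0, 0]],
    [[-0.33, 0, -0.225], [0, 0, 0]],
    [[-0.33, 0, -0.225], [0, 0, 0]]
  ],
  "gripper": 0.6,
  "grip_force": 25
}}

```text
time: 1.3
eef_pos: [0.5733, -0.1427, 0.2449]
tcp_rot: [-0.137, 0.694, -0.694, 0.136]
contact_force: [1.0, -0.6, -0.5]
opening: 0.401
```

```bash
python3 -c "
from h import *
to([.6242,-.0692,.12],1.972-np.pi)"
```

```text
t 1.3 pos [ 0.5733 -0.1427  0.2449] q [-0.4155  0.1034  1.7894 -0.0001  1.2494  0.7665] F [ 1.0454 -0.6012 -0.5436] T [-0.0225 -0.038  -0.0279] op 0.4009010849453343
yawz -1.181984762858219 shift units [-0.625   1.0406 -0.4056] turn [ 0.0001 -0.002   0.0001] rows>= 2.5379849876718446 0.08286765617043139
```

{"method": "send_rows", "body": {
  "plan": [
    [[-0.21, 0.15, -0.135], [0, -0.002, 0]],
    [[-0.21, 0.25, -0.135], [0, 0, 0]],
    [[-0.205, 0.3, -0.135], [0, 0, 0]],
    [[0, 0.3, 0], [0, 0, 0]],
    [[0, 0.04, 0], [0, 0, 0]],
    [[0, 0, 0], [0, 0, 0]]
  ]
}}

```text
time: 1.9
eef_pos: [0.622, -0.0707, 0.119]
tcp_rot: [-0.142, 0.694, -0.692, 0.14]
contact_force: [0.0, -0.1, 1.2]
opening: 0.401
```

```bash
python3 - <<'E'
from h import *
from plant import *
import cv2
to([.6242,-.0692,.064],1.972-np.pi)
a=read_camera("top")["img"][110:250,170:335]; b=read_camera("scene")["img"][198:310,200:365]
a=cv2.resize(a,(600,509),interpolation=cv2.INTER_CUBIC);b=cv2.resize(b,(750,509),interpolation=cv2.INTER_CUBIC)
cv2.imwrite("pics/a1.png",cv2.resize(np.hstack([a[:,250:],b[:,:450]]),None,fx=1,fy=1))
E
```

```text
t 1.9 pos [ 0.622  -0.0707  0.119 ] q [-0.2749  0.3111  1.7909 -0.0001  1.0435  0.8946] F [ 0.0385 -0.1473  1.2234] T [-0.0739  0.0577 -0.0174] op 0.40052672713211385
yawz -1.1695007024995663 shift units [-0.0227  0.4581 -0.0031] turn [0.0004 0.     0.0005] rows>= 1.1173315692296422 0.020461501518742025
```

View pics/a1.png

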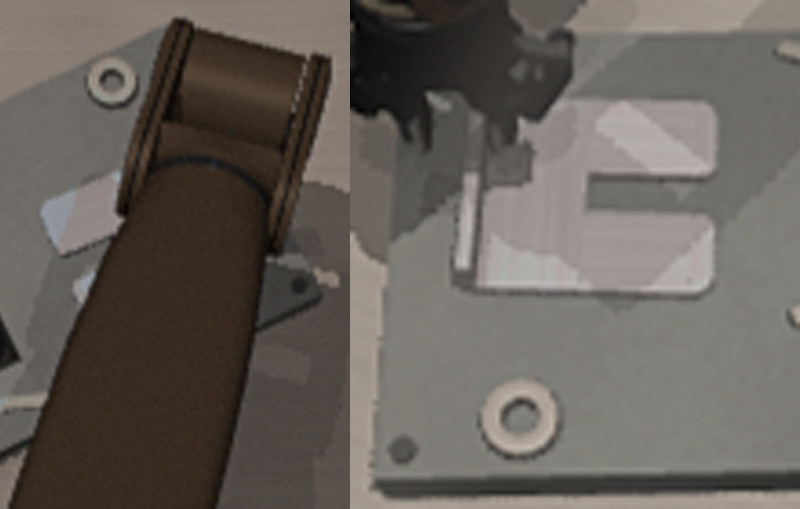

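The scene view shows both fingertips (about (420,140) and (515,135)) straddling the lip, whose top end is at about (474,150). I'll descend and grip it.

{"method": "send_rows", "body": {
  "plan": [
    [[-0.02, 0.15, 0], [0, 0, 0]],
    [[0, 0.15, 0], [0, 0, 0]],
    [[0, 0.12, 0], [0, 0, 0]],
    [[0, 0, 0], [0, 0, 0]]
  ]
}}

```text
time: 2.4
eef_pos: [0.6238, -0.0698, 0.0676]
tcp_rot: [-0.142, 0.694, -0.692, 0.139]
contact_force: [-0.3, 0.2, -0.9]
opening: 0.398
```

{"method": "send_rows", "body": {
  "plan": [
    [[0, 0, 0], [0, 0, 0]],
    [[0, 0, 0], [0, 0, 0]],
    [[0, 0, 0], [0, 0, 0]],
    [[0, 0, 0], [0, 0, 0]],
    [[0, 0, 0], [0, 0, 0]],
    [[0, 0, 0], [0, 0, 0]],
    [[0, 0, 0], [0, 0, 0]]
  ],
  "gripper": 1,
  "grip_force": 30
}}

```text
time: 3.1
eef_pos: [0.6261, -0.0702, 0.0711]
tcp_rot: [0.14, -0.693, 0.693, -0.142]
contact_force: [-0.0, -0.5, 3.0]
opening: 0.088
```

```bash
python3 - <<'E'
from h import *
from plant import *
to([.6242,-.0692,.068],1.972-np.pi)
E
```

```text
t 3.1 pos [ 0.6261 -0.0702  0.0711] q [-0.2724  0.38    1.8017 -0.0002  0.9579  0.8971] F [-0.006  -0.4813  2.9676] T [-0.0869 -0.0329 -0.0095] op 0.08838265939488535
yawz -1.1693908134679167 shift units [ 0.0117  0.0259 -0.0136] turn [-0.0002  0.     -0.0002] rows>= 0.06318827877771582 0.00946155885336529
```

```bash
cat > g.py <<'E'
from h import *
H=np.array([.5153,.1446,.04,2.0135]); C0=np.array([.5965,-.0038,.04,1.972]); T0=np.array([.6261,-.0702,.0711])
u=np.array([np.cos(C0[3]),np.sin(C0[3])]); C0[:2]+=u*(u@(T0[:2]-loc(C0,[-.071,0,0])[0,:2]))
tl=loc([0,0,0,-C0[3]],np.r_[T0[:2]-C0[:2],0])[0]  # TCP in cover frame
def tgt(dx,dy=0,dyaw=0,z=.0711):
    c=np.r_[loc(H,[dx,dy,0])[0],H[3]+dyaw]; t=loc(c,tl)[0];t[2]=z;return t,c[3]
E
python3 - <<'E'
from g import *
print(tl)
t,y=tgt(-.14);print(t);to(t,y-np.pi)
E
```

```text
[-0.071      -0.00131854  0.        ]
[ 0.60688046 -0.04549408  0.0711    ]
t 3.1 pos [ 0.6261 -0.0702  0.0711] q [-0.2724  0.38    1.8017 -0.0002  0.9579  0.8971] F [-0.006  -0.4813  2.9676] T [-0.0869 -0.0329 -0.0095] op 0.08838265939488535
yawz -1.1693908134679167 shift units [ 0.0673 -0.0003 -0.2518] turn [-0.0002 -0.0066 -0.0002] rows>= 0.6141925427769559 0.27616192335710116
```

{"method": "send_rows", "body": {
  "plan": [
    [[0, -0.02, 0], [0, 0, 0]],
    [[0, 0, 0], [0, 0, 0]]
  ]
}}

```text
time: 3.3
eef_pos: [0.6244, -0.0695, 0.0715]
tcp_rot: [-0.142, 0.693, -0.693, 0.14]
contact_force: [0.6, -0.2, -2.1]
opening: 0.08
```

```bash
sed -i 's/T0=np.array(\[.6261,-.0702,.0711\])/T0=np.array([.6244,-.0695,.0700])/' g.py; python3 - <<'E'
from g import *
print(tl)
t,y=tgt(-.14);print(t);to(t,y-np.pi)
E
```

```text
[-7.10000000e-02 -2.69002194e-05  0.00000000e+00]
[ 0.60571334 -0.04604739  0.0711    ]
t 3.3 pos [ 0.6244 -0.0695  0.0715] q [-0.2722  0.378   1.8036 -0.      0.9623  0.8971] F [ 0.6083 -0.2207 -2.1304] T [-0.1469 -0.1248 -0.0351] op 0.08007653796580097
yawz -1.1692627940257563 shift units [ 0.067   0.004  -0.2412] turn [ 0.0002 -0.0066  0.0003] rows>= 0.588194537210171 0.2753036969221576
```

{"method": "send_rows", "body": {
  "plan": [
    [[0.017, 0.005, -0.06], [0, -0.0017, 0]],
    [[0.017, 0.005, -0.06], [0, -0.0017, 0]],
    [[0.017, 0, -0.06], [0, -0.0016, 0]],
    [[0.016, 0, -0.06], [0, -0.0016, 0]],
    [[0, 0, 0], [0, 0, 0]],
    [[0, 0, 0], [0, 0, 0]]
  ]
}}

```text
time: 3.9
eef_pos: [0.6057, -0.0461, 0.0712]
tcp_rot: [-0.156, 0.69, -0.689, 0.155]
contact_force: [-0.5, 0.8, -1.5]
opening: 0.085
```

```bash
python3 - <<'E'
from g import *
from plant import *
import cv2
t,y=tgt(-.14);to(t,y-np.pi)
b=read_camera("scene")["img"][198:310,200:365]
cv2.imwrite("pics/a2.png",cv2.resize(b,None,fx=4.8,fy=4.8,interpolation=cv2.INTER_CUBIC))
E
```

```text
t 3.9 pos [ 0.6057 -0.0461  0.0712] q [-0.2429  0.3386  1.8573  0.0005  0.9473  0.8839] F [-0.4654  0.8088 -1.4606] T [0.1899 0.0605 0.0527] op 0.08488298801360777
yawz -1.1271028398569505 shift units [-0.0002  0.0004 -0.    ] turn [0.0002 0.0002 0.0002] rows>= 0.0010235107263429945 0.008594334648752549
```

View pics/a2.png

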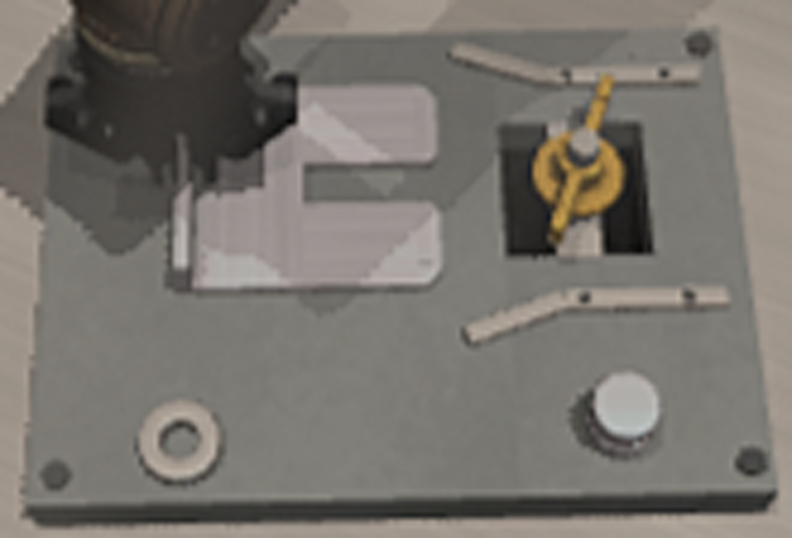

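Scene crop: cover aligned before the mouth, slot blind end at (303,163)-(303,200), and rails' inner edges at about rows 82 and 290. I'll check the lateral and yaw error on the housing plane.

```bash
python3 - <<'E'
from h import *
np.set_printoptions(precision=1,suppress=True)
H=[.5153,.1446,0,2.0135]
def bp(px,z):
    f,cx,cy,T=S["scene"];T=np.array(T);p=sc([px])[0];d=T[:,:3]@[(p[0]-cx)/f,(p[1]-cy)/f,1];P=T[:,3]+d*(z-T[2,3])/d[2]
    c,s=np.cos(-H[3]),np.sin(-H[3]);q=P[:2]-H[:2];return 1000*np.array([c*q[0]-s*q[1],s*q[0]+c*q[1]])
z0=.0338
for n,pts,h in(("slot-blind",[(303,163),(303,200)],.008),("slot edges far",[(425,163),(425,201)],.008),("front",[(437,125),(442,245)],.008),("side",[(200,277),(425,279)],.008),("side+",[(325,86),(420,86)],.008),("rail+",[(550,82),(697,80)],.006),("rail-",[(590,290),(728,288)],.006),("mouthtips",[(453,58),(465,330)],.006),("studtop",[(583,143)],.058)):
    print(n,[bp(p,z0+h) for p in pts])
E
```

```text
slot-blind [array([-147.3,   14.6]), array([-147.3,   -7.8])]
slot edges far [array([-80.1,  13.5]), array([-80.8,  -9.4])]
front [array([-72.7,  36.9]), array([-72.5, -35.5])]
side [array([-202.2,  -52. ]), array([-82.3, -55. ])]
side+ [array([-134.9,   62.5]), array([-81.4,  61.7])]
rail+ [array([-7.8, 64.1]), array([75.2, 64. ])]
rail- [array([  5.3, -61.8]), array([ 78.6, -61.7])]
mouthtips [array([-62. ,  80.5]), array([-62.1, -83.2])]
studtop [array([ 0.9, -0.4])]
```

{"method": "send_rows", "body": {
  "plan": [
    [[-0.011, 0, -0.03], [0, -0.0011, 0]],
    [[-0.011, 0, -0.06], [0, -0.0011, 0]],
    [[-0.011, 0, -0.06], [0, -0.0011, 0]],
    [[0, 0, -0.06], [0, 0, 0]],
    [[0, 0, -0.06], [0, 0, 0]],
    [[0, 0, -0.06], [0, 0, 0]],
    [[0, 0, 0], [0, 0, 0]],
    [[0, 0, 0], [0, 0, 0]]
  ]
}}

```text
time: 4.75
eef_pos: [0.5921, -0.0091, 0.0712]
tcp_rot: [-0.163, 0.688, -0.688, 0.162]
contact_force: [0.3, 0.4, -2.0]
opening: 0.08
```

```bash
python3 - <<'E'
from g import *
from plant import *
import cv2
t,y=tgt(-.1);to(t,y-np.pi)
b=read_camera("scene")["img"][198:270,220:365]
cv2.imwrite("pics/a3.png",cv2.resize(b,None,fx=5.4,fy=5.4,interpolation=cv2.INTER_CUBIC))
E
```

```text
t 4.75 pos [ 0.5921 -0.0091  0.0712] q [-0.1867  0.3089  1.8961  0.0003  0.9373  0.9198] F [ 0.2948  0.3575 -1.9884] T [ 0.0926 -0.025  -0.0166] op 0.08002295145113336
yawz -1.106592229464179 shift units [ 0.0292  0.0011 -0.007 ] turn [0.0001 0.0034 0.0001] rows>= 0.0712658295320639 0.14377800324496737
```

View pics/a3.png

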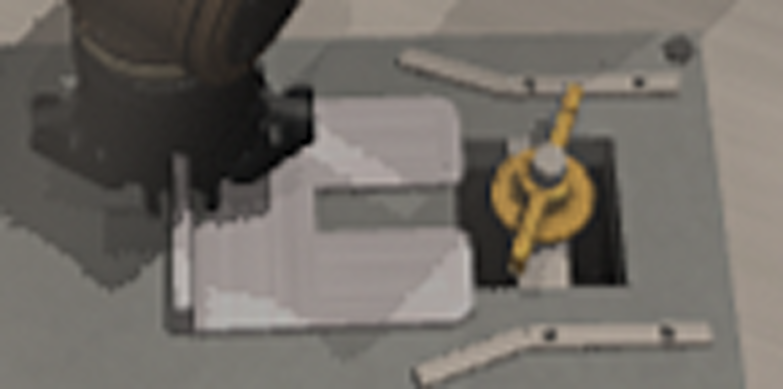

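Cover front is now in the flare at (462-472, 100-320), slot blind end at (315,187)-(315,228), and stud tip at (549,160).

```bash
cat > b.py <<'E'
from h import *
np.set_printoptions(precision=1,suppress=True)
H=[.5153,.1446,0,2.0135]
def bp(px,z,k=5.4,o=(220,198)):
    f,cx,cy,T=S["scene"];T=np.array(T);p=np.array(px)/k+o;d=T[:,:3]@[(p[0]-cx)/f,(p[1]-cy)/f,1];P=T[:,3]+d*(z+.0338-T[2,3])/d[2]
    c,s=np.cos(-H[3]),np.sin(-H[3]);q=P[:2]-H[:2];return 1000*np.array([c*q[0]-s*q[1],s*q[0]+c*q[1]])
E
python3 - <<'E'
from b import *
for n,pts,h in(("slot-blind",[(315,187),(315,228)],.008),("slot far",[(450,185),(450,227)],.008),("front",[(461,140),(472,270)],.008),("side-",[(200,324),(455,318)],.008),("side+",[(330,98),(440,97)],.008),("rail+",[(520,95),(680,93)],.006),("rail-",[(550,325),(710,322)],.006),("stud",[(549,160)],.058)):
    print(n,[bp(p,h) for p in pts])
E
```

```text
slot-blind [array([-107.1,   12. ]), array([-107.5,  -10. ])]
slot far [array([-41.1,  12. ]), array([-42.2, -10.5])]
front [array([-34.4,  36.6]), array([-32.8, -33.2])]
side- [array([-162.8,  -58.9]), array([-42.2, -57.7])]
side+ [array([-98.7,  61.2]), array([-43.6,  60.9])]
rail+ [array([-3.3, 62.4]), array([77. , 62.2])]
rail- [array([  2.6, -61.1]), array([ 78.2, -60.7])]
stud [array([1.4, 0. ])]
```

{"method": "send_rows", "body": {
  "plan": [
    [[-0.001, 0, -0.05], [0, 0, 0]],
    [[-0.001, 0, -0.05], [0, 0, 0]],
    [[-0.001, 0, -0.05], [0, 0, 0]],
    [[-0.001, 0, -0.05], [0, 0, 0]],
    [[-0.001, 0, -0.05], [0, 0, 0]],
    [[0, 0, 0], [0, 0, 0]]
  ]
}}

```text
time: 5.4
eef_pos: [0.579, 0.0185, 0.0712]
tcp_rot: [-0.163, 0.688, -0.688, 0.163]
contact_force: [0.1, 0.3, -2.3]
opening: 0.081
```

{"method": "send_rows", "body": {
  "plan": [
    [[-0.001, 0, -0.05], [0, 0, 0]],
    [[-0.001, 0, -0.05], [0, 0, 0]],
    [[-0.001, 0, -0.05], [0, 0, 0]],
    [[-0.001, 0, -0.05], [0, 0, 0]],
    [[0, 0, 0], [0, 0, 0]]
  ]
}}

```text
time: 5.9
eef_pos: [0.5687, 0.0401, 0.0712]
tcp_rot: [-0.163, 0.688, -0.688, 0.162]
contact_force: [-0.0, 1.4, -2.6]
opening: 0.089
```

{"method": "send_rows", "body": {
  "plan": [
    [[-0.001, 0, -0.05], [0, 0, 0]],
    [[-0.001, 0, -0.05], [0, 0, 0]],
    [[-0.001, 0, -0.05], [0, 0, 0]],
    [[-0.001, 0, -0.05], [0, 0, 0]],
    [[0, 0, 0], [0, 0, 0]]
  ]
}}

```text
time: 6.4
eef_pos: [0.5584, 0.0618, 0.0712]
tcp_rot: [-0.163, 0.688, -0.688, 0.163]
contact_force: [-0.7, 0.8, -2.1]
opening: 0.09
```

{"method": "send_rows", "body": {
  "plan": [
    [[-0.001, 0.003, -0.04], [0, 0, 0]],
    [[-0.001, 0.003, -0.04], [0, 0, 0]],
    [[-0.001, 0.003, -0.04], [0, 0, 0]],
    [[0, 0, 0], [0, 0, 0]]
  ]
}}

```text
time: 6.8
eef_pos: [0.5534, 0.0744, 0.0711]
tcp_rot: [0.162, -0.688, 0.688, -0.163]
contact_force: [-0.4, -1.0, 2.7]
opening: 0.083
```

{"method": "send_rows", "body": {
  "plan": [
    [[0, 0, -0.02], [0, 0, 0]],
    [[0, 0, -0.015], [0, 0, 0]],
    [[0, 0, 0], [0, 0, 0]]
  ]
}}

```text
time: 7.1
eef_pos: [0.5518, 0.0776, 0.0711]
tcp_rot: [0.162, -0.688, 0.688, -0.163]
contact_force: [1.3, -2.6, 4.6]
opening: 0.087
```

{"method": "send_rows", "body": {
  "plan": [
    [[0, 0, -0.012], [0, 0, 0]],
    [[0, 0, 0], [0, 0, 0]]
  ]
}}

```text
time: 7.3
eef_pos: [0.5512, 0.0787, 0.0711]
tcp_rot: [0.162, -0.688, 0.689, -0.163]
contact_force: [2.0, -3.7, 5.0]
opening: 0.085
```

{"method": "send_rows", "body": {
  "plan": [
    [[0, 0, -0.012], [0, 0, 0]],
    [[0, 0, 0], [0, 0, 0]]
  ]
}}

```text
time: 7.5
eef_pos: [0.5506, 0.08, 0.0711]
tcp_rot: [0.162, -0.688, 0.689, -0.163]
contact_force: [1.4, -3.5, 4.9]
opening: 0.087
```

{"method": "send_rows", "body": {
  "plan": [
    [[0, 0, -0.012], [0, 0, 0]],
    [[0, 0, 0], [0, 0, 0]]
  ]
}}

```text
time: 7.7
eef_pos: [0.5499, 0.0812, 0.0711]
tcp_rot: [0.162, -0.688, 0.689, -0.163]
contact_force: [1.7, -3.7, 4.8]
opening: 0.083
```

{"method": "send_rows", "body": {
  "plan": [
    [[0, 0, -0.012], [0, 0, 0]],
    [[0, 0, 0], [0, 0, 0]]
  ]
}}

```text
time: 7.9
eef_pos: [0.5493, 0.0825, 0.0711]
tcp_rot: [0.162, -0.688, 0.689, -0.163]
contact_force: [2.3, -3.1, 5.8]
opening: 0.083
```

{"method": "send_rows", "body": {
  "plan": [
    [[0, 0, -0.012], [0, 0, 0]],
    [[0, 0, 0], [0, 0, 0]]
  ]
}}

```text
time: 8.1
eef_pos: [0.5492, 0.0829, 0.0711]
tcp_rot: [0.162, -0.687, 0.689, -0.164]
contact_force: [3.0, -6.2, 4.6]
opening: 0.086
```

{"method": "send_rows", "body": {
  "plan": [
    [[0, 0, -0.012], [0, 0, 0]],
    [[0, 0, 0], [0, 0, 0]]
  ]
}}

```text
time: 8.3
eef_pos: [0.5492, 0.0831, 0.0711]
tcp_rot: [0.161, -0.686, 0.69, -0.164]
contact_force: [5.2, -10.7, 2.2]
opening: 0.081
```

{"method": "send_rows", "body": {
  "plan": [
    [[0, 0, -0.012], [0, 0, 0]],
    [[0, 0, 0], [0, 0, 0]]
  ]
}}

```text
time: 8.5
eef_pos: [0.5491, 0.0832, 0.0712]
tcp_rot: [0.161, -0.685, 0.691, -0.165]
contact_force: [6.7, -15.2, 2.5]
opening: 0.083
```

{"method": "send_rows", "body": {
  "plan": [
    [[0, 0, 0], [0, 0, 0]],
    [[0, 0, 0], [0, 0, 0]],
    [[0, 0, 0], [0, 0, 0]],
    [[0, 0, 0], [0, 0, 0]],
    [[0, 0, 0], [0, 0, 0]]
  ],
  "gripper": 0.7
}}

```text
time: 9.0
eef_pos: [0.5459, 0.0872, 0.0698]
tcp_rot: [-0.163, 0.688, -0.688, 0.162]
contact_force: [0.4, -0.0, 0.7]
opening: 0.305
```

{"method": "send_rows", "body": {
  "plan": [
    [[0, -0.1, 0.02], [0, 0, 0]],
    [[0, -0.25, 0], [0, 0, 0]],
    [[0, -0.3, 0], [0, 0, 0]],
    [[0, -0.2, 0.2], [0, 0, 0]],
    [[0.1, 0, 0.35], [0, 0, 0]],
    [[0.1, 0, 0.35], [0, 0, 0]],
    [[0, 0, 0], [0, 0, 0]]
  ]
}}

```text
time: 9.7
eef_pos: [0.5757, -0.0271, 0.1741]
tcp_rot: [0.16, -0.688, 0.69, -0.162]
contact_force: [-0.3, 0.1, 0.1]
opening: 0.298
```

```bash
python3 - <<'E'
from h import *
from plant import *
import cv2
to([.5153,.1446,.17],2.0135)
b=read_camera("scene")["img"][198:270,220:365]
cv2.imwrite("pics/a4.png",cv2.resize(b,None,fx=5.4,fy=5.4,interpolation=cv2.INTER_CUBIC))
E
```

```text
t 9.7 pos [ 0.5757 -0.0271  0.1741] q [-0.2225  0.1387  1.8861 -0.0014  1.1133  0.8901] F [-0.3419  0.1124  0.0561] T [ 0.0286 -0.0081  0.0123] op 0.2975324401524874
yawz -1.1119528307147053 shift units [-0.1823  0.03   -1.506 ] turn [-0.0005 -0.4974  0.0008] rows>= 3.6732408425124015 20.900419173089862
```

View pics/a4.png

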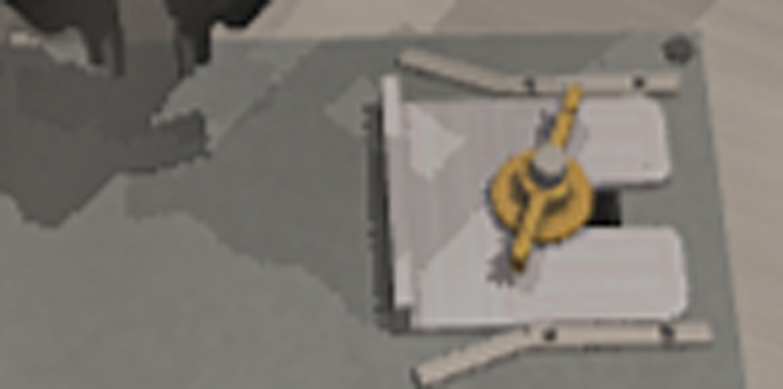

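Cover is home between the rails and looks square: front at (668,140)/(688,270), nut hub (545,195), wing tips (574,92)/(517,268). Next I'll verify the numbers and turn the gripper to straddle the wings.

```bash
python3 - <<'E'
from b import *
for n,pts,h in(("front",[(668,140),(688,270)],.008),("side-",[(430,325),(660,320)],.008),("slot far",[(650,185),(660,228)],.008),("lip top",[(391,78),(405,303)],.036)):
    print(n,[bp(p,h) for p in pts])
E
```

```text
front [array([67.9, 34.9]), array([ 70.3, -34.8])]
side- [array([-54.2, -61. ]), array([ 54.4, -60.2])]
slot far [array([56.6, 10.4]), array([ 59.2, -12.6])]
lip top [array([-69.3,  56.8]), array([-67.1, -61.3])]
```

{"method": "send_rows", "body": {
  "plan": [
    [[0, 0, 0], [0, -0.022, 0]],
    [[0, 0, 0], [0, -0.022, 0]],
    [[0, 0, 0], [0, -0.022, 0]],
    [[0, 0, 0], [0, -0.022, 0]],
    [[0, 0, 0], [0, -0.022, 0]],
    [[0, 0, 0], [0, -0.022, 0]],
    [[0, 0, 0], [0, -0.022, 0]],
    [[0, 0, 0], [0, -0.022, 0]],
    [[0, 0, 0], [0, -0.022, 0]],
    [[0, 0, 0], [0, -0.022, 0]]
  ],
  "gripper": 0.4
}}

```text
time: 10.75
eef_pos: [0.5741, -0.0215, 0.1726]
tcp_rot: [-0.565, 0.425, -0.425, 0.565]
contact_force: [-0.2, -0.3, 0.8]
opening: 0.6
```

{"method": "send_rows", "body": {
  "plan": [
    [[0, 0, 0], [0, -0.022, 0]],
    [[0, 0, 0], [0, -0.022, 0]],
    [[0, 0, 0], [0, -0.022, 0]],
    [[0, 0, 0], [0, -0.022, 0]],
    [[0, 0, 0], [0, -0.022, 0]],
    [[0, 0, 0], [0, -0.022, 0]],
    [[0, 0, 0], [0, -0.022, 0]],
    [[0, 0, 0], [0, -0.022, 0]],
    [[0, 0, 0], [0, -0.022, 0]],
    [[0, 0, 0], [0, -0.022, 0]],
    [[0, 0, 0], [0, 0, 0]]
  ]
}}

```text
time: 11.85
eef_pos: [0.5741, -0.0216, 0.1726]
tcp_rot: [-0.706, -0.031, 0.031, 0.707]
contact_force: [0.5, -0.3, 0.0]
opening: 0.606
```

```bash
python3 -c "
from h import *
to([.5155,.145,.14],1.653)"
```

```text
t 11.85 pos [ 0.5741 -0.0216  0.1726] q [-0.2143  0.1381  1.8899  0.0005  1.1138 -1.8729] F [ 0.4857 -0.3365  0.0313] T [-0.0211  0.019  -0.0082] op 0.6059084363875203
yawz 1.658418854302375 shift units [-0.365   0.2722  1.4256] turn [-0.0001  0.0009 -0.    ] rows>= 3.476983039781858 0.036236927695392614
```

```bash
python3 - <<'E'
from plant import *
import cv2,numpy as np
a=read_camera("top")["img"][155:250,170:270];b=read_camera("scene")["img"][203:265,285:358]
a=cv2.resize(a,None,fx=5,fy=5,interpolation=cv2.INTER_CUBIC)
cv2.imwrite("pics/a5.png",a)
b=cv2.resize(b,None,fx=5,fy=5,interpolation=cv2.INTER_CUBIC)
m=np.zeros((475,800,3),np.uint8);m[:,:500]=a;m[:310,500:800]=b[:,:300];cv2.imwrite("pics/a5.png",m)
E
```

```text
(no output)
```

View pics/a5.png

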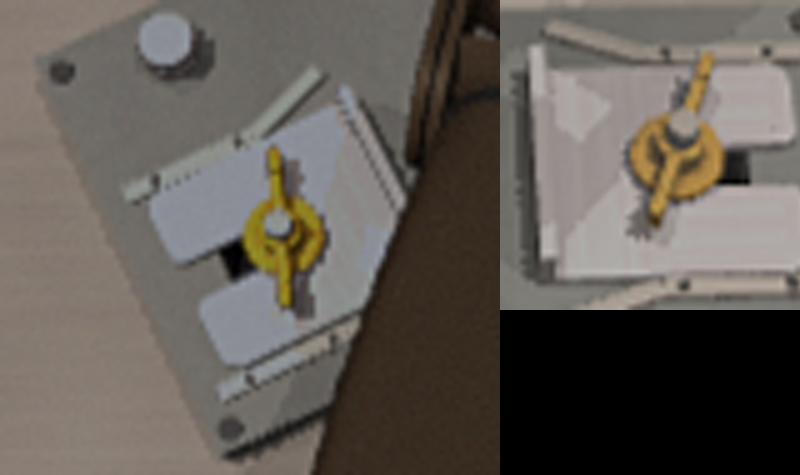

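Top view: cover front edge (150,205)-(200,310) is parallel to the housing edge to about 0.5°, with the sides lying inside both rails. It's home and square, so on to the nut (stud tip (280,222)).

{"method": "send_rows", "body": {
  "plan": [
    [[-0.091, 0, 0.356], [0, 0, 0]],
    [[-0.091, 0.05, 0.356], [0, 0, 0]],
    [[-0.091, 0.1, 0.356], [0, 0, 0]],
    [[-0.091, 0.12, 0.356], [0, 0.0009, 0]],
    [[0, 0, 0], [0, 0, 0]],
    [[0, 0, 0], [0, 0, 0]]
  ]
}}

```text
time: 12.55
eef_pos: [0.5154, 0.1446, 0.1396]
tcp_rot: [0.707, 0.029, -0.029, -0.706]
contact_force: [0.5, 0.2, 0.5]
opening: 0.601
```

```bash
python3 - <<'E'
from h import *
from plant import *
import cv2
to([.5155,.145,.084],1.653)
b=read_camera("scene")["img"][180:270,245:365]
cv2.imwrite("pics/a6.png",cv2.resize(b,None,fx=6,fy=6,interpolation=cv2.INTER_CUBIC))
E
```

```text
t 12.55 pos [0.5154 0.1446 0.1396] q [ 0.0841  0.0946  2.0045 -0.0004  1.0431 -1.5686] F [0.5321 0.1656 0.4726] T [-0.0147 -0.0009 -0.021 ] op 0.6010798591349448
yawz 1.6529080510021097 shift units [0.001  0.4637 0.0033] turn [ 0.0001 -0.     -0.0001] rows>= 1.1308797146907401 0.004071205346577602
```

View pics/a6.png

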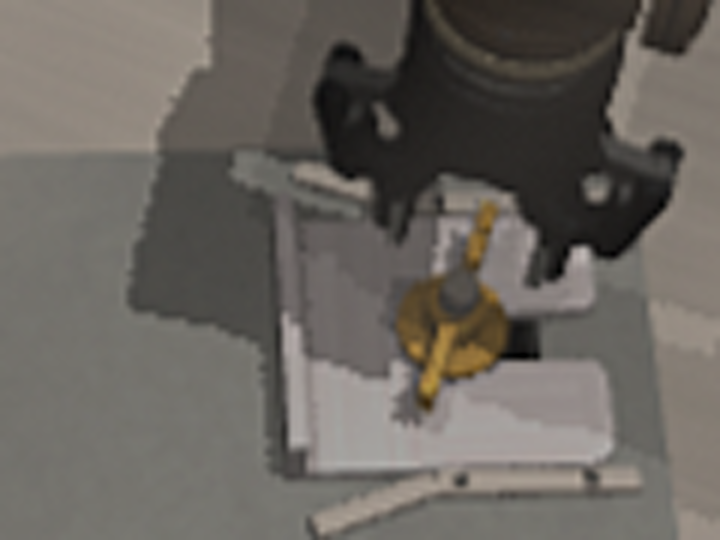

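Fingertips at (400,235) and (540,280) straddle the wing (490,215)-(425,400), centred on the stud line. Descending and gripping the hub.

{"method": "send_rows", "body": {
  "plan": [
    [[0, 0.15, 0], [0, 0, 0]],
    [[0, 0.15, 0], [0, 0, 0]],
    [[0, 0.1, 0], [0, 0, 0]],
    [[0, 0.06, 0], [0, 0, 0]],
    [[0, 0, 0], [0, 0, 0]]
  ]
}}

```text
time: 13.1
eef_pos: [0.5159, 0.143, 0.0839]
tcp_rot: [0.707, 0.028, -0.029, -0.707]
contact_force: [0.1, -0.5, 0.1]
opening: 0.599
```

{"method": "send_rows", "body": {
  "plan": [
    [[0, 0, 0], [0, 0, 0]],
    [[0, 0, 0], [0, 0, 0]],
    [[0, 0, 0], [0, 0, 0]],
    [[0, 0, 0], [0, 0, 0]],
    [[0, 0, 0], [0, 0, 0]],
    [[0, 0, 0], [0, 0, 0]]
  ],
  "gripper": 1,
  "grip_force": 30
}}

```text
time: 13.7
eef_pos: [0.5167, 0.1449, 0.0859]
tcp_rot: [-0.706, -0.029, 0.028, 0.707]
contact_force: [-0.6, 4.9, 1.6]
opening: 0.283
```

```bash
python3 - <<'E'
from h import *
to([.5155,.145,.084],1.653)
E
```

```text
t 13.7 pos [0.5167 0.1449 0.0859] q [ 0.0833  0.1749  2.029   0.0027  0.9353 -1.5696] F [-0.6339  4.883   1.5973] T [ 0.9219  0.1694 -0.0393] op 0.28347725011611247
yawz 1.6512483244518001 shift units [-0.0103  0.0158  0.0016] turn [-0.0003 -0.0003  0.0004] rows>= 0.03861053121725324 0.01563555408147843
```

{"method": "send_rows", "body": {
  "plan": [
    [[0, 0, 0.01], [0, 0.005, 0]],
    [[0, 0.001, 0], [0, 0.015, 0]],
    [[0, 0.0015, 0], [0, 0.022, 0]],
    [[0, 0.0015, 0], [0, 0.022, 0]],
    [[0, 0.0015, 0], [0, 0.022, 0]],
    [[0, 0.0015, 0], [0, 0.022, 0]],
    [[0, 0.0015, 0], [0, 0.022, 0]],
    [[0, 0.0015, 0], [0, 0.022, 0]],
    [[0, 0.0015, 0], [0, 0.022, 0]],
    [[0, 0.0015, 0], [0, 0.022, 0]],
    [[0, 0.0015, 0], [0, 0.022, 0]]
  ]
}}

```text
time: 14.8
eef_pos: [0.5166, 0.1448, 0.0842]
tcp_rot: [-0.564, 0.426, -0.427, 0.564]
contact_force: [-1.2, 0.6, 2.1]
opening: 0.286
```

```bash
python3 - <<'E'
from h import *
to([.5155,.145,.084],.2)
E
```

```text
t 14.8 pos [0.5166 0.1448 0.0842] q [ 0.0844  0.178   2.0292 -0.0011  0.933  -0.1921] F [-1.2391  0.575   2.1208] T [0.1072 0.2758 0.0531] op 0.28557081107425847
yawz 0.2771893514135223 shift units [-0.0043  0.0014 -0.0079] turn [-0.0002  0.0123  0.0002] rows>= 0.01931389022195734 0.5161748693196124
```

{"method": "send_rows", "body": {
  "plan": [
    [[0, 0.0015, 0], [0, 0.022, 0]],
    [[0, 0.0015, 0], [0, 0.022, 0]],
    [[0, 0.0015, 0], [0, 0.022, 0]],
    [[0, 0.0015, 0], [0, 0.022, 0]],
    [[0, 0.0015, 0], [0, 0.022, 0]],
    [[0, 0.0015, 0], [0, 0.022, 0]],
    [[0, 0.0015, 0], [0, 0.022, 0]],
    [[0, 0.0015, 0], [0, 0.022, 0]],
    [[0, 0.0015, 0], [0, 0.022, 0]],
    [[0, 0.0015, 0], [0, 0.022, 0]],
    [[0, 0, 0], [0, 0, 0]]
  ]
}}

```text
time: 15.9
eef_pos: [0.5162, 0.1449, 0.0823]
tcp_rot: [0.165, -0.687, 0.688, -0.165]
contact_force: [-2.2, 0.6, 5.7]
opening: 0.28
```

{"method": "send_rows", "body": {
  "plan": [
    [[0, 0.0015, 0], [0, 0.022, 0]],
    [[0, 0.0015, 0], [0, 0.022, 0]],
    [[0, 0.0015, 0], [0, 0.022, 0]],
    [[0, 0.0015, 0], [0, 0.022, 0]],
    [[0, 0.0015, 0], [0, 0.022, 0]],
    [[0, 0.0015, 0], [0, 0.022, 0]],
    [[0, 0.0015, 0], [0, 0.022, 0]],
    [[0, 0.0015, 0], [0, 0.022, 0]],
    [[0, 0.0015, 0], [0, 0.022, 0]],
    [[0, 0.0015, 0], [0, 0.022, 0]],
    [[0, 0, 0], [0, 0, 0]]
  ]
}}

```text
time: 17.0
eef_pos: [0.5163, 0.1452, 0.0806]
tcp_rot: [0.311, 0.635, -0.635, -0.311]
contact_force: [-3.3, 2.0, 6.1]
opening: 0.284
```

```bash
python3 - <<'E'
from h import *
to([.5155,.145,.084],-2.5)
E
```

```text
t 17.0 pos [0.5163 0.1452 0.0806] q [0.0848 0.1838 2.0304 0.0003 0.9267 2.5665] F [-3.3351  2.0107  6.1085] T [ 0.2881  0.4431 -0.0234] op 0.2837608628373161
yawz -2.481880550778846 shift units [ 0.0028 -0.0284  0.0066] turn [ 0.0001  0.0029 -0.    ] rows>= 0.06927680317923095 0.1211677481602596
```

{"method": "send_rows", "body": {
  "plan": [
    [[0, 0, 0], [0, 0, 0]],
    [[0, 0, 0], [0, 0, 0]],
    [[0, 0, 0], [0, 0, 0]],
    [[0, 0, 0], [0, 0, 0]],
    [[0, -0.05, 0], [0, 0, 0]],
    [[0, -0.1, 0], [0, 0, 0]],
    [[0, -0.1, 0], [0, 0, 0]],
    [[0, 0, 0], [0, -0.02, 0]],
    [[0, 0, 0], [0, -0.023, 0]],
    [[0, 0, 0], [0, -0.023, 0]],
    [[0, 0, 0], [0, -0.023, 0]],
    [[0, 0, 0], [0, -0.023, 0]]
  ],
  "gripper": 0.4
}}

```text
time: 18.2
eef_pos: [0.5166, 0.145, 0.1109]
tcp_rot: [0.072, 0.704, -0.703, -0.071]
contact_force: [-0.8, -0.4, 0.0]
opening: 0.597
```

{"method": "send_rows", "body": {
  "plan": [
    [[0, 0, 0], [0, -0.023, 0]],
    [[0, 0, 0], [0, -0.023, 0]],
    [[0, 0, 0], [0, -0.023, 0]],
    [[0, 0, 0], [0, -0.023, 0]],
    [[0, 0, 0], [0, -0.023, 0]],
    [[0, 0, 0], [0, -0.023, 0]],
    [[0, 0, 0], [0, -0.023, 0]],
    [[0, 0, 0], [0, -0.023, 0]],
    [[0, 0, 0], [0, -0.023, 0]],
    [[0, 0, 0], [0, -0.023, 0]],
    [[0, 0, 0], [0, -0.023, 0]],
    [[0, 0, 0], [0, -0.023, 0]]
  ]
}}

```text
time: 19.4
eef_pos: [0.5166, 0.145, 0.1109]
tcp_rot: [0.49, -0.509, 0.51, -0.491]
contact_force: [0.4, 0.3, -0.3]
opening: 0.6
```

{"method": "send_rows", "body": {
  "plan": [
    [[0, 0, 0], [0, -0.023, 0]],
    [[0, 0, 0], [0, -0.023, 0]],
    [[0, 0, 0], [0, -0.023, 0]],
    [[0, 0, 0], [0, -0.023, 0]],
    [[0, 0, 0], [0, -0.02, 0]],
    [[0, 0, 0], [0, 0, 0]]
  ]
}}

```text
time: 20.0
eef_pos: [0.5166, 0.1449, 0.1107]
tcp_rot: [-0.635, 0.311, -0.312, 0.635]
contact_force: [0.5, -0.7, -1.4]
opening: 0.602
```

```bash
python3 - <<'E'
from h import *
to([.5163,.1448,.0795],-2.482+np.pi)
E
```

```text
t 20.0 pos [0.5166 0.1449 0.1107] q [ 0.0843  0.1369  2.0186 -0.      0.9842 -0.5745] F [ 0.4677 -0.74   -1.3802] T [-0.023   0.0038 -0.0015] op 0.6018325885019682
yawz 0.6588458460464701 shift units [-0.001   0.2602 -0.003 ] turn [-0.0003 -0.0001  0.0002] rows>= 0.6345129847395935 0.011160871804213542
```

{"method": "send_rows", "body": {
  "plan": [
    [[0, 0.1, 0], [0, 0, 0]],
    [[0, 0.1, 0], [0, 0, 0]],
    [[0, 0.055, 0], [0, 0, 0]],
    [[0, 0, 0], [0, 0, 0]]
  ]
}}

```text
time: 20.4
eef_pos: [0.5145, 0.1447, 0.0765]
tcp_rot: [0.636, -0.313, 0.31, -0.634]
contact_force: [0.3, -0.5, -0.2]
opening: 0.602
```

{"method": "send_rows", "body": {
  "plan": [
    [[0, 0, 0], [0, 0, 0]],
    [[0, 0, 0], [0, 0, 0]],
    [[0, 0, 0], [0, 0, 0]],
    [[0, 0, 0], [0, 0, 0]],
    [[0, 0, 0], [0, 0, 0]],
    [[0, 0, 0], [0, 0, 0]],
    [[0, 0.001, 0], [0, 0.01, 0]],
    [[0, 0.0015, 0], [0, 0.02, 0]],
    [[0, 0.0015, 0], [0, 0.02, 0]],
    [[0, 0.0015, 0], [0, 0.02, 0]],
    [[0, 0, 0], [0, 0, 0]]
  ],
  "gripper": 1,
  "grip_force": 30
}}

```text
time: 21.5
eef_pos: [0.5164, 0.1451, 0.0785]
tcp_rot: [-0.551, 0.442, -0.443, 0.552]
contact_force: [1.1, 2.1, -0.1]
opening: 0.284
```

```bash
python3 - <<'E'
from h import *
to([.5163,.1448,.0795],-2.5)
E
```

```text
t 21.5 pos [0.5164 0.1451 0.0785] q [ 0.0845  0.187   2.0314  0.0004  0.922  -0.1348] F [ 1.1401  2.0906 -0.0674] T [ 0.2218 -0.1122 -0.0769] op 0.2842484267976819
yawz 0.21903468950230418 shift units [ 0.0019 -0.0084 -0.0014] turn [-0.      0.4327 -0.0003] rows>= 0.020466585143642566 18.182678433273843
```

{"method": "send_rows", "body": {
  "plan": [
    [[0, 0.0013, 0], [0, 0.02, 0]],
    [[0, 0.0013, 0], [0, 0.02, 0]],
    [[0, 0.0013, 0], [0, 0.02, 0]],
    [[0, 0.0013, 0], [0, 0.02, 0]],
    [[0, 0, 0], [0, 0, 0]]
  ]
}}

```text
time: 22.0
eef_pos: [0.5164, 0.145, 0.0778]
tcp_rot: [0.425, -0.565, 0.565, -0.425]
contact_force: [1.4, 2.1, 0.7]
opening: 0.286
```

```bash
python3 - <<'E'
from h import *
to([.5163,.1448,.0795],-2.5)
E
```

```text
t 22.0 pos [0.5164 0.145  0.0778] q [0.0844 0.188  2.0316 0.0004 0.9207 0.3655] F [1.3773 2.1431 0.6821] T [ 0.3202 -0.2624 -0.059 ] op 0.28604167483651544
yawz -0.28130324475634705 shift units [ 0.0022 -0.0138 -0.0005] turn [ 0.      0.3531 -0.0003] rows>= 0.03373121730870273 14.836830240889892
```

{"method": "send_rows", "body": {
  "plan": [
    [[0, 0.0013, 0], [0, 0.02, 0]],
    [[0, 0.0013, 0], [0, 0.02, 0]],
    [[0, 0.0013, 0], [0, 0.02, 0]],
    [[0, 0.0013, 0], [0, 0.02, 0]],
    [[0, 0, 0], [0, 0, 0]]
  ]
}}

```text
time: 22.5
eef_pos: [0.5165, 0.1451, 0.0772]
tcp_rot: [0.271, -0.653, 0.653, -0.272]
contact_force: [1.7, 1.2, 0.1]
opening: 0.289
```

```bash
python3 - <<'E'
from h import *
to([.5163,.1448,.0795],-2.5)
E
```

```text
t 22.5 pos [0.5165 0.1451 0.0772] q [0.0845 0.1891 2.0318 0.0004 0.9194 0.8666] F [1.6823 1.1801 0.135 ] T [ 0.2427 -0.2883 -0.1132] op 0.28934091717621335
yawz -0.7823739314235985 shift units [ 0.0024 -0.019   0.0006] turn [ 0.0001  0.2734 -0.0002] rows>= 0.0463067358701865 11.48607953400448
```

{"method": "send_rows", "body": {
  "plan": [
    [[0, 0.0013, 0], [0, 0.02, 0]],
    [[0, 0.0013, 0], [0, 0.02, 0]],
    [[0, 0.0013, 0], [0, 0.02, 0]],
    [[0, 0.0013, 0], [0, 0.02, 0]],
    [[0, 0, 0], [0, 0, 0]]
  ]
}}

```text
time: 23.0
eef_pos: [0.5165, 0.145, 0.0767]
tcp_rot: [0.101, -0.7, 0.7, -0.102]
contact_force: [1.1, 1.5, 1.6]
opening: 0.287
```

```bash
python3 - <<'E'
from h import *
to([.5163,.1448,.0795],-2.5)
E
```

```text
t 23.0 pos [0.5165 0.145  0.0767] q [0.0845 0.1899 2.0319 0.     0.9186 1.3678] F [1.1291 1.4927 1.5604] T [ 0.2334 -0.2371  0.0688] op 0.2865737485684367
yawz -1.283273800407172 shift units [ 0.0018 -0.023   0.0015] turn [ 0.0001  0.1936 -0.0002] rows>= 0.056201254146600876 8.136469905511529
```

{"method": "send_rows", "body": {
  "plan": [
    [[0, 0.0013, 0], [0, 0.02, 0]],
    [[0, 0.0013, 0], [0, 0.02, 0]],
    [[0, 0.0013, 0], [0, 0.02, 0]],
    [[0, 0.0013, 0], [0, 0.02, 0]],
    [[0, 0, 0], [0, 0, 0]]
  ]
}}

```text
time: 23.5
eef_pos: [0.5158, 0.1451, 0.0765]
tcp_rot: [-0.075, -0.703, 0.703, 0.076]
contact_force: [-1.5, 2.3, 6.5]
opening: 0.287
```

```bash
python3 - <<'E'
from h import *
to([.5163,.1448,.0795],-2.5)
E
```

```text
t 23.5 pos [0.5158 0.1451 0.0765] q [0.0849 0.1901 2.0322 0.     0.9201 1.8702] F [-1.5039  2.2894  6.4567] T [0.2188 0.1704 0.1992] op 0.2867169332120694
yawz -1.7853306817979153 shift units [-0.0044 -0.025   0.002 ] turn [-0.0001  0.1137  0.0001] rows>= 0.06106775705643935 4.779123386814932
```

{"method": "send_rows", "body": {
  "plan": [
    [[0, 0.0013, 0], [0, 0.02, 0]],
    [[0, 0.0013, 0], [0, 0.02, 0]],
    [[0, 0.0013, 0], [0, 0.02, 0]],
    [[0, 0.0013, 0], [0, 0.02, 0]],
    [[0, 0, 0], [0, 0, 0]]
  ]
}}

```text
time: 24.0
eef_pos: [0.5167, 0.1449, 0.0764]
tcp_rot: [-0.249, -0.662, 0.662, 0.248]
contact_force: [-1.5, 2.0, 7.6]
opening: 0.285
```

```bash
python3 - <<'E'
from h import *
to([.5163,.1448,.0795],-2.5)
E
```

```text
t 24.0 pos [0.5167 0.1449 0.0764] q [ 0.0844  0.191   2.0313 -0.0007  0.9184  2.3728] F [-1.5431  2.0282  7.5738] T [0.1977 0.1297 0.4911] op 0.28544478770054
yawz -2.2878870954032413 shift units [ 0.0022 -0.0255  0.0025] turn [ 0.0001  0.0338 -0.0002] rows>= 0.06227043014460623 1.4184365923945228
```

{"method": "send_rows", "body": {
  "plan": [
    [[0, 0.0013, 0], [0, 0.02, 0]],
    [[0, 0.0013, 0], [0, 0.02, 0]],
    [[0, 0, 0], [0, 0, 0]]
  ]
}}

```text
time: 24.3
eef_pos: [0.5167, 0.1449, 0.0764]
tcp_rot: [-0.328, -0.626, 0.627, 0.327]
contact_force: [-1.5, 0.8, 8.3]
opening: 0.286
```

```bash
python3 - <<'E'
from h import *
to([.5163,.1448,.0795],-2.5)
E
```

```text
t 24.3 pos [0.5167 0.1449 0.0764] q [ 0.085   0.191   2.0313 -0.0023  0.9182  2.6212] F [-1.4675  0.8455  8.2729] T [0.2123 0.2954 0.8857] op 0.2863917168431706
yawz -2.5347627019931385 shift units [ 0.0014 -0.0258  0.0029] turn [-0.     -0.0055 -0.0003] rows>= 0.062919888909584 0.23246470033666214
```

Torque climbed 0.2 → 0.49 → 0.89 N m and the height stopped falling, so the nut is snug. Releasing and retreating to check.

{"method": "send_rows", "body": {
  "plan": [
    [[0, 0, 0], [0, 0, 0]],
    [[0, 0, 0], [0, 0, 0]],
    [[0, 0, 0], [0, 0, 0]],
    [[0, 0, 0], [0, 0, 0]],
    [[0, -0.05, 0], [0, 0, 0]],
    [[0, -0.15, 0], [0, 0, 0]],
    [[0, -0.3, 0], [0, 0, 0]],
    [[0, -0.4, 0], [0, 0, 0]],
    [[0, -0.3, 0], [0, 0, 0]],
    [[0, 0, 0], [0, 0, 0]]
  ],
  "gripper": 0.4
}}

```text
time: 25.3
eef_pos: [0.5196, 0.1452, 0.2263]
tcp_rot: [0.335, 0.627, -0.622, -0.327]
contact_force: [0.9, -0.3, 0.8]
opening: 0.601
```

```bash
python3 - <<'E'
from h import *
to([.56,-.16,.25],-2.5)
E
```

```text
t 25.3 pos [0.5196 0.1452 0.2263] q [ 0.0844 -0.0033  1.9355 -0.0001  1.1959  2.6292] F [ 0.9132 -0.2863  0.8285] T [ 0.0058 -0.005  -0.0102] op 0.6005911598906821
yawz -2.544729318774415 shift units [-2.2946 -0.1955  1.1485] turn [ 0.0018 -0.0071 -0.0011] rows>= 5.596497326643352 0.29937080646687697
```

{"method": "send_rows", "body": {
  "plan": [
    [[-0.32, 0, 0.16], [0, -0.02, 0]],
    [[-0.32, 0, 0.16], [0, 0, 0]],
    [[-0.32, 0, 0.16], [0, 0, 0]],
    [[-0.32, 0, 0.16], [0, 0, 0]],
    [[-0.32, 0, 0.16], [0, 0, 0]],
    [[-0.32, 0, 0.16], [0, 0, 0]],
    [[-0.32, 0, 0.16], [0, 0, 0]],
    [[-0.32, 0, 0.16], [0, 0, 0]],
    [[0, 0, 0], [0, 0, 0]]
  ]
}}

```text
time: 26.2
eef_pos: [0.5985, -0.193, 0.2177]
tcp_rot: [-0.293, -0.643, 0.644, 0.293]
contact_force: [-0.4, 0.6, 0.5]
opening: 0.596
```

```bash
python3 - <<'E'
from plant import *
import cv2,numpy as np
A=read_camera("top")["img"];B=read_camera("scene")["img"]
cv2.imwrite("pics/topf.png",A);cv2.imwrite("pics/scenef.png",B)
a=cv2.resize(A[155:250,170:270],None,fx=4,fy=4,interpolation=cv2.INTER_CUBIC)
b=cv2.resize(B[203:283,265:362],None,fx=4,fy=4,interpolation=cv2.INTER_CUBIC)
m=np.zeros((600,800,3),np.uint8);m[:380,:400]=a;m[:320,400:788]=b;m[380:590,:280]=cv2.resize(A,(280,210));m[330:600,400:760]=cv2.resize(B,(360,270));cv2.imwrite("pics/a7.png",m)
print(get_state()["time"],get_state()["eef_pos"])
E
```

```text
26.3 [ 0.59781599 -0.18891427  0.21747812]
```

View pics/a7.png

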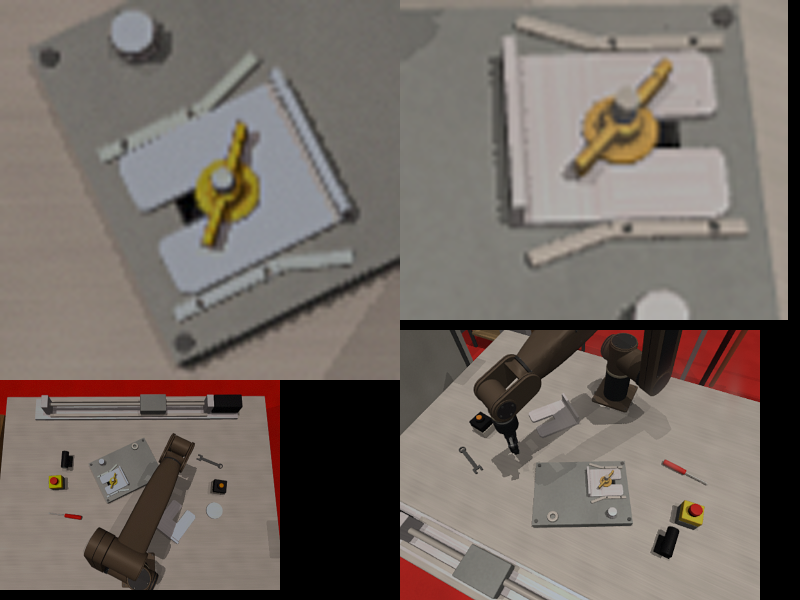

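Final view: cover between the rails, nut down on it, bystanders unmoved. The lip looked slightly skew in my reading, so I'll check the squareness closer.

```bash
python3 - <<'E'
import cv2
a=cv2.imread("pics/topf.png")[168:234,192:262]
cv2.imwrite("pics/a8.png",cv2.resize(a,None,fx=9,fy=9,interpolation=cv2.INTER_CUBIC))
E
```

```text
(no output)
```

View pics/a8.png

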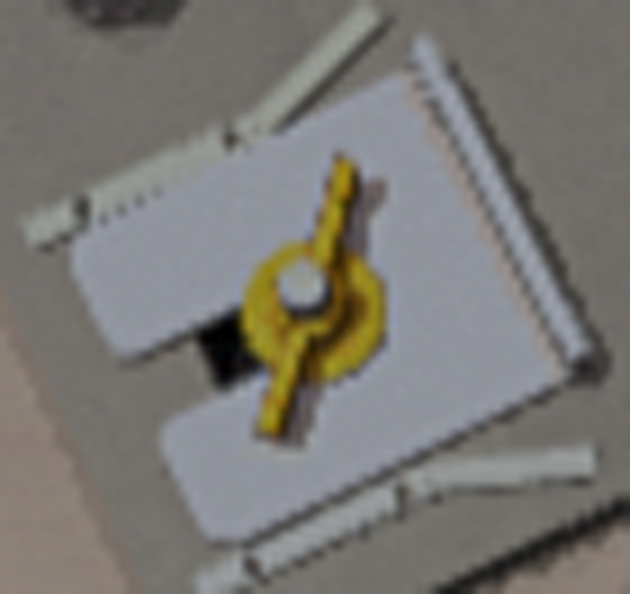

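```bash
python3 -c "
from plant import *
print(sign_off(),get_state()['time'],get_state()['contact_force'])"
```

```text
the job is handed in; nothing more can be done
the job is handed in; nothing more can be done
```

The port is closed and handed in at about 26.3 s of the 61 s allowed: the smaller cover is home and the wing nut is snug on it. I gripped the cover by its lip and slid it between the rails until it stopped on the stud at about 15 N. I then turned the nut clockwise by its hub in two strokes.

**What the last checks showed:**
- **Cover:** in the final top view its lip, front edge and both rails agree in angle to about 1°, and it lies between the rails.
- **Nut:** it stopped descending, and the torque climbed from about 0.05 to 0.89 N m. From the wing angle it turned about 6.6 rad.
- **Everything else:** the bystanders look unmoved, and the gripper was open and well clear. The forces I read stayed far below the limits.

**What disagreed or was not confirmed:**
- **Grip slip:** the gripper turned about 7.3 rad against the nut's 6.6, so the pads slipped about 0.7 rad on the hub. The wings probably caught the pads near the end. I estimate the nut is about 0.5 rad past first contact, but I did not re-grip to confirm it.
- **Camera heights:** they came out 5–6 mm below the stated sizes, so I worked from the stated heights and from touch.
- **Cover position:** one scene-camera reading put the seated cover 2–4 mm further along than expected. I took that as pixel error, because the push stopped where it should and the top view looked right.

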